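Set a carved pillar before the 3D scanner, rosette to the lens

ROBOT

A 7-joint arm with a two-finger parallel gripper is mounted at the origin on the work surface. World frame = base frame: x ahead of the robot, y to its left, z up, the work surface at z = 0. Lengths are in m, angles in rad, forces in N, time in s.
With the tool pointing down it reaches from about 0.4 to 0.9 m from the base axis. Payload 5.5 kg.
Tool frame: the origin (TCP) lies midway between the tips of the shut fingers; the grasp point (between the pads) lies 19 mm behind it; z points along the fingers, y is the line along which they close (so a half turn about z gives the same grasp; the last joint's range is limited). The gripper opens to 92 mm and grips with 3 to 60 N. Pads are 19 mm wide; open, the fingers measure 130 mm over their backs; the gripper's body (75 mm by 190 mm) begins 47 mm behind the grasp point.
Start: joints at [1.597, 0.501, -0.427, 1.55, 0.221, 1.138, -0.21], TCP at [0.153, -0.632, 0.227] pointing down, gripper open.
Joint ranges: [-2.88, 2.88], [-0.31, 2.03], [-1.54, 1.56], [0.2, 2.42], [-1.41, 4.55], [0.19, 2.02], [-2.57, 2.57]. Speed limits (rad/s): [2.57, 2.57, 3.14, 3.14, 3.14, 3.14, 3.14].

INTERFACE

Orientations are given as a unit quaternion [w, x, y, z].
In Python, from bench import monitor, optics, job gives the robot as it stands. The module is installed in compiled form; this text tells all that it offers.
- The arm moves only by the shell command python3 -m crank 'ROWS' [FORCE]. ROWS is JSON, a list of rows, each an object of numbers: "dx", "dy", "dz": the shift along the tool's x, y, z in m; "wx", "wy", "wz": the turn, a rotation vector about the tool's x, y, z in rad; "jaw": the closure, from 0 (fully open) to 1 (shut). A call has 1 to 5 rows; each row shifts and turns the commanded pose from where the row before left it, along the tool's axes as they then stand; what a row does not reach is not made up. A row lasts 1/8 s, in which the tool goes at most 62.5 mm and 10.7 degrees, less where a joint would pass 70% of its speed; a pose out of reach is approached as far as the arm can. A call is refused whole if a number of a shift passes 0.0625 or a number of a turn 0.188, either way. A call with a gripper value outside its range is refused whole. The fingers move at their own pace and stop on an object; FORCE is the grip in N (left out, the last holds). Time passes only in rows, so rows that do not move let the fingers close. It gives the time, the measured TCP pose, the force, the opening and the grip force at its end, in the units of the state.
- monitor.sense(): the state, without advancing time (a new reading comes with each control period).
- optics.get_image(name): name is "scene" or "top"; returns a dict with "pixels" (420x560x3 uint8, blue, green, red), "mtx" (3x3 intrinsics, pixels), "rvec" (rotation vector, rad) and "tvec" (3), from world to camera coordinates, as OpenCV has them. Camera axes: x right, y down, z forward; pixel columns grow to the right and rows downward; lengths in m; the calibration is good to about 2 mm. A picture is of the moment at which its call begins. There is no depth.
- job.finish_job(): hands the job in; it is judged then, once.
The state is a dict: "time": time; "joints": joint angles; "dq": joint speeds; "joint_torque": joint torques, N m; "ee_pos": TCP position; "orientation": TCP orientation; "force": force on the tool from outside, world axes, zero at the start; "ft_torque": the same for the moment, N m; "width": finger opening in m; "grasp_force": force on a finger pad.
Only numpy, scipy, OpenCV 4.12 (cv2) and the standard library are available. Lean on these libraries where they do the work, as an engineer would, in place of code of your own. Each camera call takes 0.05 s, during which the arm holds its last target. There are 200 camera calls.

TASK

The turned wooden pillar lies finished in the V-cradle with its carved rosette uppermost. Stand it upright on its flat foot in the middle of the ring on the desk scanner's round stage, with the rosette turned squarely towards the scanner head so that it can be scanned, and let go. Set it down rather than dropping it, do not knock the scanner head, and leave the plain blank, the half-carved board and the small gouge that lie close by where they are.

Things in the scene. Friction and masses are not known exactly. Their poses are not given: they have to be found in the camera images.
- pillar: The turned pillar, oiled brown wood, loose: cylinder 46 mm in diameter, 125 mm long (straight barrel to 110 mm), 0.15 kg; one end a flat foot, the other a stepped dome it cannot stand on. Origin: centre of the foot; z: from foot to dome; the carved rosette is on its -x side. It starts lying level in the cradle, rosette up, dome towards the cradle's +x, the middle of its length free to grip.
- rosette (a point): The middle of the carved rosette (42 mm across, cut fresh and so paler than the oiled barrel) on the pillar's surface: 62 mm above the foot, 23 mm from the axis, towards the pillar's -x. A fine dark centre line runs from the middle of the dome over its edge towards the rosette. Same axes as the pillar.
- cradle: Plywood V-cradle, fixed to the bench: base board 130 x 84 x 14 mm, two V-supports 16 mm thick centred 42 mm either side of the middle (68 mm free between them), their arms no higher than the pillar's axis and within 40 mm of the middle plane. Origin: bench level under its middle; x: along the V, level. The pillar's axis lies 55 mm above the bench.
- scanner: Desk scanner, fixed: base plate 300 x 130 x 12 mm (x from -65 to 235 mm) carrying a round grey stage and, on a steel column at x = 205 mm, the scanner head. Origin: bench level under the stage's middle. +x: level, from the stage's axis to the head, so the rosette must look along this +x.
- stage (a point): The middle of the stage's flat top, 32 mm above the bench. The stage is a fixed disc 120 mm in diameter (it does not turn), with a ring line 70 mm in diameter drawn on it. Same axes as the scanner.
- scanner_head: The scanner head: a black block 170 mm wide with three lenses and a light bar on top, tilted 28 degrees to look down at the stage. Origin: its middle, 165 mm from the stage's axis, 178 mm above the bench. Its nearest part is about 115 mm from the stage's axis; it spans some 130 to 250 mm above the bench. Axes as the scanner's.
- gouge_small: Bystander, to be left alone: carving gouge with a dark wood handle and a narrow blade, lying apart from the tool roll; 215 mm long, 29 mm thick. Origin: bench level under the joint of handle and blade; handle to -x.
- plain_blank: Bystander, to be left alone: plain pale wooden cylinder without carving, standing; 38 mm in diameter, 105 mm tall. Not to be scanned. Origin: middle of its underside.
- relief_board: Bystander, to be left alone: half-carved flat board 62 x 100 x 18 mm. Origin: middle of its underside.
Mind the look-alikes: they are no part of the job. Leave any green look-alike of the pillar alone.

How it is judged:
By the outcome, as a careful person would: the job done as asked, in the order asked, and still so for the second after the job is handed in, with the robot touching nothing.
It also fails if it takes over 51 s, if anything falls off the work surface, if the arm or the gripper's body presses on something with over 40 N, if the wrist force passes 120 N, or if a joint passes its speed limit or range.

## Working session

There is one attempt and no reset: what is moved stays moved. The work goes in short steps, Python scripts to look and compute and a shell command to move; the robot and the scene stay as the last step left them, time stands still between calls to the robot, and variables do not carry over. Pictures are saved under pics/ and viewed, at most 10 in all, crops included, and the job is handed in when it is done.

```bash
mkdir -p pics; python3 - <<'E'
from bench import monitor, optics
import cv2,pickle
d={}
for n in("scene","top"):
    i=optics.get_image(n); d[n]=i; cv2.imwrite(f"pics/{n}0.png",i["pixels"])
    print(n,cv2.Rodrigues(i["rvec"])[0].T.round(2).tolist(),(-cv2.Rodrigues(i["rvec"])[0].T@i["tvec"].ravel()).round(3),i["mtx"][0,0])
pickle.dump(d,open("im0.pkl","wb"))
s=monitor.sense();print(s)
E
```

```text
scene [[-0.63, 0.67, -0.39], [0.78, 0.55, -0.31], [0.0, -0.49, -0.87]] [0.912 0.514 1.029] 399.91668435718657
top [[0.09, -0.97, 0.21], [-1.0, -0.09, 0.01], [0.01, -0.21, -0.98]] [0.216 0.171 1.453] 429.29124674892165
{'time': 0.1, 'joints': array([ 1.5971931 ,  0.50176712, -0.42679455,  1.55136014,  0.22081411,
        1.13827101, -0.21029147]), 'dq': array([-0.00115482, -0.00180553,  0.00074993, -0.00374021, -0.00038072,
        0.00035721,  0.00051467]), 'joint_torque': array([-1.04178753e-02, -5.67865705e+01, -5.83799109e+00, -2.79909557e+01,
       -6.90132030e-02,  2.41178524e-02,  6.25020812e-05]), 'ee_pos': array([ 0.15229225, -0.63125783,  0.22576663]), 'orientation': array([-8.71995988e-04,  9.92995124e-01,  1.18152097e-01, -7.83675096e-05]), 'force': array([ 0.2916926 , -0.66678458,  0.44710696]), 'ft_torque': array([-0.00208954, -0.03514527, -0.00649358]), 'grasp_force': 0.0, 'width': 0.09204129252925702}
```

View pics/scene0.png

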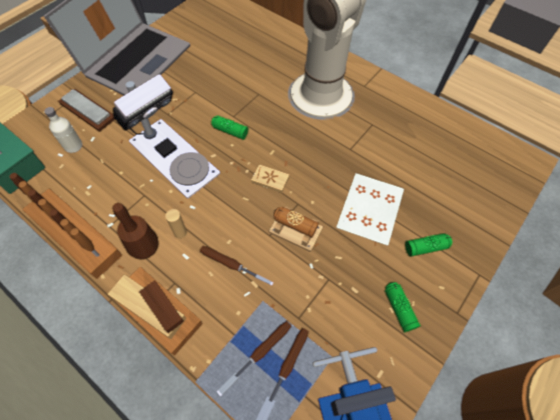

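View pics/top0.png

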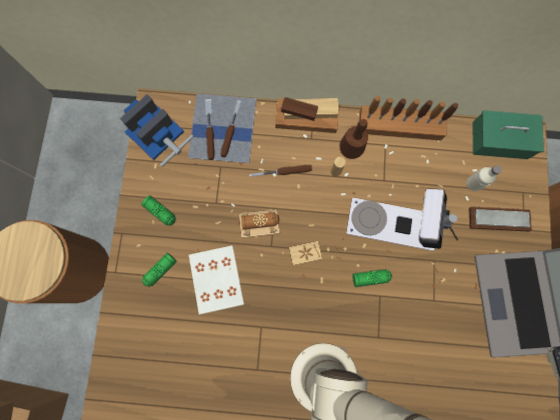

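Scene view: the cradle with the pillar is at about (297,222), the stage at (190,169) and the scanner head at (143,100). Top view: the pillar is at (260,221), the stage at (370,218) and the head at (432,218). The gouge, blank and board are beside them. I'll enlarge the key areas in one mosaic.

```bash
python3 - <<'E'
import cv2,pickle,numpy as np
d=pickle.load(open("im0.pkl","rb"))
def c(n,x,y,w,h): return cv2.resize(d[n]["pixels"][y:y+h,x:x+w],(400,300),interpolation=cv2.INTER_CUBIC)
m=np.vstack([np.hstack([c("scene",260,190,80,60),c("top",220,192,80,60)]),np.hstack([c("scene",120,100,120,90),c("top",340,173,120,90)])])
cv2.imwrite("pics/mos.png",m)
E
```

```text
(no output)
```

View pics/mos.png

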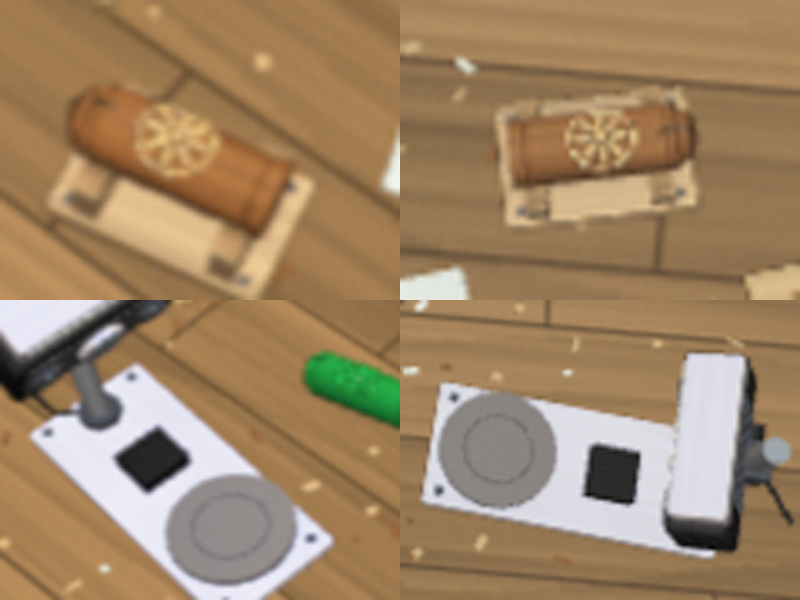

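Dome end: scene mosaic (95,95), the right end in the top view, so it points about world -y. The foot is at +y. The stage disc and plate edges are clear for fitting. Now I'll measure and test which kinematic convention fits.

```bash
cat >u.py <<'E'
import cv2,numpy as np
def P(i): 
    R=cv2.Rodrigues(i["rvec"])[0]; return i["mtx"]@np.hstack([R,np.asarray(i["tvec"]).reshape(3,1)])
def cast(i,uv,z):
    R=cv2.Rodrigues(i["rvec"])[0]; c=-R.T@np.asarray(i["tvec"]).ravel()
    uv=np.atleast_2d(uv).astype(float); d=(R.T@np.linalg.inv(i["mtx"])@np.c_[uv,np.ones(len(uv))].T).T
    return c+d*((z-c[2])/d[:,2])[:,None]
def tri(d,a,b):
    X=cv2.triangulatePoints(P(d["scene"]),P(d["top"]),np.array(a,float).reshape(2,1),np.array(b,float).reshape(2,1)); return (X[:3]/X[3]).ravel()
def blob(m,near):
    n,l,s,c=cv2.connectedComponentsWithStats(m.astype(np.uint8)); k=[j for j in range(1,n) if s[j,4]>25]
    j=min(k,key=lambda j:np.hypot(*(c[j]-near))); return l==j,c[j],s[j]
E
python3 - <<'E'
import pickle; from u import *
d=pickle.load(open("im0.pkl","rb"))
H={n:cv2.cvtColor(d[n]["pixels"],cv2.COLOR_BGR2HSV).astype(int) for n in d}
st={}
for n,c in(("scene",(190,169)),("top",(370,218))):
    h=H[n]; m=(h[...,1]<60)&(h[...,2]>85)&(h[...,2]<175)
    m=cv2.morphologyEx(m.astype(np.uint8),cv2.MORPH_OPEN,np.ones((5,5)))
    b,ce,s=blob(m,c); k=max(cv2.findContours(b.astype(np.uint8),0,1)[0],key=len)
    e=cv2.fitEllipse(cv2.convexHull(k)); st[n]=e[0]; print(n,"stage",e,s)
print("stage tri",tri(d,st["scene"],st["top"]))
for n in st: print(cast(d[n],st[n],.032))
h=H["top"]; m=(h[...,1]<45)&(h[...,2]>195); 
up=[];lo=[]
for x in range(356,416):
    y=np.where(m[185:255,x])[0]+185
    if len(y): up.append((x,y.min()-.5)); lo.append((x,y.max()+.5))
for e in(up,lo):
    w=cast(d["top"],e,.012)[:,:2].astype(np.float32); l=cv2.fitLine(w,cv2.DIST_HUBER,0,.01,.01).ravel(); print("edge",l, np.degrees(np.arctan2(l[1],l[0])),len(e))
ro={}
for n,c in(("scene",(296,218)),("top",(260,221))):
    h=H[n]; m=(h[...,0]<16)&(h[...,1]>130)&(h[...,2]>60)
    yy,xx=np.mgrid[:420,:560]; m&=np.hypot(xx-c[0],yy-c[1])<36
    m=cv2.morphologyEx(m.astype(np.uint8),cv2.MORPH_CLOSE,np.ones((7,7))); m=cv2.morphologyEx(m,cv2.MORPH_OPEN,np.ones((5,5)))
    b,ce,s=blob(m,c); r=cv2.minAreaRect(np.argwhere(b)[:,::-1].astype(np.float32)); print(n,"pillar",ce,s,r)
    bx=cv2.boxPoints(r); print(cast(d[n],bx,.06)[:,:2].round(4).tolist())
print("rosette",tri(d,(295.2,218),(260.2,219.8)),cast(d["scene"],(295.2,218),.078),cast(d["top"],(260.2,219.8),.078))
from scipy.spatial.transform import Rotation as Ro
import itertools
q=[1.5972,.5018,-.4268,1.5514,.2208,1.1383,-.2103]
for s in itertools.product((1,-1),repeat=2):
  for s6 in(1,-1):
    R=Ro.from_euler("ZYZYZYZ"[:3],[q[0],q[1],q[2]])*Ro.from_euler("YZY",[s[0]*q[3],s[1]*q[4],s6*q[5]]); print(s,s6,R.as_matrix()[:,2].round(3))
E
```

```text
scene stage ((189.02720642089844, 168.5319366455078), (32.55524826049805, 39.3319091796875), 73.6427993774414) [ 170  153   39   33 1016]
top stage ((368.8090515136719, 217.6565704345703), (34.33578109741211, 35.32564926147461), 120.900146484375) [352 201  35  34 960]
stage tri [ 0.52813439 -0.1159732   0.02891023]
[[ 0.52960392 -0.11461437  0.032     ]]
[[ 0.52710885 -0.11489782  0.032     ]]
edge [ 0.10097618  0.99488884  0.58005214 -0.229652  ] 84.20461 60
edge [ 0.11262913  0.9936371   0.45713672 -0.18512031] 83.5331 60
scene pillar [294.80410742 221.10742496] [273 207  44  29 633] ((294.44970703125, 219.97789001464844), (45.69252395629883, 17.3909854888916), 23.749494552612305)
[[0.5194, 0.1928], [0.4681, 0.1763], [0.4415, 0.3009], [0.4921, 0.3143]]
top pillar [259.35990888 220.5808656 ] [242 213  37  16 439] ((259.86279296875, 220.35650634765625), (12.669108390808105, 36.577579498291016), 83.1572265625)
[[0.4881, 0.313], [0.5134, 0.1946], [0.4716, 0.1858], [0.4465, 0.3035]]
rosette [0.47953087 0.24786143 0.07148502] [[0.48239193 0.24983305 0.078     ]] [[0.47836131 0.24736216 0.078     ]]
(1, 1) 1 [-0.    -0.002 -1.   ]
(1, 1) -1 [0.329 0.687 0.647]
(1, -1) 1 [ 0.365 -0.137 -0.921]
(1, -1) -1 [-0.036  0.822  0.568]
(-1, 1) 1 [-0.352  0.172  0.92 ]
(-1, 1) -1 [ 0.023 -0.842 -0.539]
(-1, -1) 1 [0.014 0.037 0.999]
(-1, -1) -1 [-0.343 -0.707 -0.618]
```

```bash
cat >k.py <<'E'
import numpy as np; from scipy.spatial.transform import Rotation as Ro
def fr(q):
    A=[Ro.identity()]
    for a,x in zip("zyzyzyz",q): A.append(A[-1]*Ro.from_euler(a,x))
    return A
def qm(q): return Ro.from_quat([q[1],q[2],q[3],q[0]])
E
python3 - <<'E'
from k import *; from bench import monitor
s=monitor.sense(); A=fr(s["joints"]); D=qm(s["orientation"])*A[7].inv(); print("base-ish offset",D.as_rotvec())
print(qm(s["orientation"]).as_matrix().round(3).tolist(), A[7].as_matrix().round(3).tolist())
for k in(2,4,6): print(A[k].as_matrix()[:,2].round(3))
E
python3 -m crank '[{"dz":-0.06},{"dz":-0.06},{"dz":-0.06},{"dz":-0.05},{"dx":0.05,"dz":-0.02}]'
python3 -c "
from bench import monitor; s=monitor.sense(); print(s['joints'].round(4),s['ee_pos'],s['orientation'].round(4))"
```

```text
base-ish offset [2.88002905e-03 3.44987415e-16 2.04451184e+00]
[[0.972, 0.235, -0.0], [0.235, -0.972, 0.002], [0.0, -0.002, -1.0]] [[-0.235, -0.972, -0.0], [-0.972, 0.235, -0.002], [0.002, -0.0, -1.0]]
[-0.013  0.481  0.877]
[ 0.392  0.818 -0.421]
[-0.    -0.002 -1.   ]
[ 1.5972  0.5018 -0.4268  1.5514  0.2208  1.1383 -0.2103] [ 0.15229225 -0.63125783  0.22576663] [-9.000e-04  9.930e-01  1.182e-01 -1.000e-04]invalid input
```

```bash

python3 -m crank '[{"dx":0,"dy":0,"dz":-0.06,"wx":0,"wy":0,"wz":0,"jaw":0},{"dx":0,"dy":0,"dz":-0.06,"wx":0,"wy":0,"wz":0,"jaw":0},{"dx":0,"dy":0,"dz":-0.06,"wx":0,"wy":0,"wz":0,"jaw":0},{"dx":0,"dy":0,"dz":-0.06,"wx":0,"wy":0,"wz":0,"jaw":0},{"dx":0,"dy":0,"dz":0,"wx":0,"wy":0,"wz":0.1,"jaw":0}]'
python3 -c "
from bench import monitor; s=monitor.sense(); print(s['time'],s['joints'].round(4),s['ee_pos'],s['orientation'].round(4))"
```

```text
time: 0.72
ee_pos: [0.1536, -0.6333, 0.4729]
orientation: [0.005, 0.998, 0.067, 0.001]
force: [-0.2, -0.1, -0.7]
width: 0.0918
grasp_force: 0.0
0.725 [ 1.5756  0.3866 -0.4323  1.1659  0.1596  1.6111 -0.2562] [ 0.15357641 -0.63329339  0.47291369] [0.0048 0.9977 0.0673 0.0012]
```

```bash
python3 - <<'E'
from k import *; from scipy.optimize import least_squares as ls
Q=[[1.5972,.5018,-.4268,1.5514,.2208,1.1383,-.2103],[1.5756,.3866,-.4323,1.1659,.1596,1.6111,-.2562]]
T=[[.1523,-.6313,.2258],[.1536,-.6333,.4729]]
O=[[-.0009,.9930,.1182,-.0001],[.0048,.9977,.0673,.0012]]
def f(p):
    r=[]
    for q,t in zip(Q,T):
        z=[a.as_matrix()[:,2] for a in fr(q)]
        r+=list(Ro.from_euler("z",p[0]).apply(np.array([0,0,p[1]])+p[2]*z[2]+p[3]*z[4])-t)
    return r
for p0 in(2,3,-2,-3): s=ls(f,[p0,.1,.4,.4]); print(s.x,np.abs(s.fun).max())
for q,o in zip(Q,O):
  for ps in (s.x[0],): print((fr(q)[7].inv()*Ro.from_euler("z",-ps)*qm(o)).as_rotvec())
E
```

```text
[3.66158865e+00 7.42791802e-04 4.85041883e-01 4.78354338e-01] 0.0012466303554031777
[3.66158864e+00 7.42770219e-04 4.85041905e-01 4.78354329e-01] 0.0012466305961549295
[-2.62159666e+00  7.42791134e-04  4.85041884e-01  4.78354338e-01] 0.0012466303369386145
[-2.62159668e+00  7.42751404e-04  4.85041925e-01  4.78354321e-01] 0.0012466306171267094
[-1.59027933e-04  9.73157837e-05  1.61699166e+00]
[-8.32765562e-04  8.77750573e-04  1.82130375e+00]
```

```bash
python3 - <<'E'
from k import *; from scipy.optimize import least_squares as ls
Q=np.array([[1.5972,.5018,-.4268,1.5514,.2208,1.1383,-.2103],[1.5756,.3866,-.4323,1.1659,.1596,1.6111,-.2562]])
T=[[.1523,-.6313,.2258],[.1536,-.6333,.4729]]
O=[[-.0009,.9930,.1182,-.0001],[.0048,.9977,.0673,.0012]]
for s1 in(1,-1):
 for s7 in (1,-1):
  S=np.array([s1,1,s1,1,s1,1,s7])
  def f(p):
    r=[]
    for q,t in zip(Q*S,T):
        z=[a.as_matrix()[:,2] for a in fr(q)]
        r+=list(Ro.from_euler("z",p[0]).apply(np.array([0,0,p[1]])+p[2]*z[2]+p[3]*z[4])-t)
    return r
  s=ls(f,[0,.1,.4,.4]); print(s1,s7,s.x,np.abs(s.fun).max())
  for q,o in zip(Q*S,O): print((fr(q)[7].inv()*Ro.from_euler("z",-s.x[0])*qm(o)).as_rotvec())
E
```

```text
1 1 [ 0.01098572  2.29345515 -2.08969064  0.32563155] 0.14751524657343795
[ 0.00299593 -0.00306144 -2.03360926]
[-0.0154351   0.01540311 -1.82927121]
1 -1 [ 0.01098572  2.29345515 -2.08969064  0.32563155] 0.14751524657343795
[ 0.00249718 -0.0039454  -2.45420849]
[-0.01214403  0.02071535 -2.34164709]
-1 1 [-0.04477192 -0.00120879  0.48703498  0.47751845] 0.0012803643531320574
[ 1.05217463e-04 -1.22120160e-04  1.94652192e+00]
[-3.70279492e-04  3.61062091e-04  2.03850761e+00]
-1 -1 [-0.04477192 -0.00120879  0.48703498  0.47751845] 0.0012803643531320574
[ 7.25925295e-05 -1.32600969e-04  1.52592192e+00]
[-2.46052238e-04  4.08805948e-04  1.52610762e+00]
```

```bash
cat >>k.py <<'E'
from scipy.optimize import least_squares as ls
S=np.array([-1,1,-1,1,-1,1,-1]); LO=np.array([-2.88,-.31,-1.54,.2,-1.41,.19,-2.57]);HI=np.array([2.88,2.03,1.56,2.42,4.55,2.02,2.57])
C=.34
def fk(q):
    A=fr(np.array(q)*S); z=[a.as_matrix()[:,2] for a in A]
    return np.array([0,0,C])+.486*z[2]+.478*z[4]+C*z[6], A[7]*Ro.from_euler("z",np.pi/2)
def ik(q0,p,R,reg=.02):
    q0=np.clip(q0,LO+.02,HI-.02)
    def f(q):
        a,B=fk(q); return np.r_[(a-p)*10,(R.inv()*B).as_rotvec()*3,reg*(q-q0)]
    s=ls(f,q0,bounds=(LO+.01,HI-.01)); a,B=fk(s.x); return s.x,np.linalg.norm(a-p)+np.linalg.norm((R.inv()*B).as_rotvec())
u=np.array([.208,-.978,0]);u/=np.linalg.norm(u);Z=np.array([0,0,1.])
def M3(x,y,z): return Ro.from_matrix(np.c_[x,y,z])
def grasp(al,sg):
    z=-np.cos(al)*Z-np.sin(al)*u; y=sg*np.cross(Z,u); return M3(np.cross(y,z),y,z)
def up(al,sg,ha):
    h=np.array([np.cos(ha),np.sin(ha),0]); M=M3(Z,-h,np.cross(Z,-h))*M3(u,Z,np.cross(u,Z)).inv(); return M*grasp(al,sg)
E
python3 - <<'E'
from k import *
q0=np.array([1.5756,.3866,-.4323,1.1659,.1596,1.6111,-.2562])
print(fk(q0)[0],(fk(q0)[1]).as_quat())
pil=np.array([.480,.2485,.055]); st=np.array([.528,-.115,.032])
for al in(0,.5,.75):
 for sg in(1,-1):
  R=grasp(al,sg); p=pil+.018*u+.019*R.apply(Z)
  best=None
  for g in([-.4,.5,0,1.5,0,1.2,0],[-.4,.5,0,1.5,1.5,1.2,0],[-.4,.5,0,1.5,1.5,1.2,1.5],[-.4,.5,0,1.5,0,1.2,-1.5],[-.4,.5,0,1.5,3,.6,0]):
    q,e=ik(np.array(g),p+.1*Z,R)
    if best is None or e<best[1]: best=(q,e)
  out=[]
  for ha in np.radians(range(-180,180,30)):
    R2=up(al,sg,ha); p2=st+.082*Z+.019*R2.apply(Z); b=9
    for g in(best[0],[.2,.5,0,1.5,1.5,1.2,0],[.2,.7,0,1.7,3,.6,0],[.2,.7,0,1.7,0,.6,0],[.2,.5,0,1.5,1.5,1.2,1.5]):
        q,e=ik(np.array(g),p2,R2,.005)
        if e<b: b=e;qb=q
    out.append((round(np.degrees(ha)),round(b,2),np.round(qb,1).tolist() if b<.05 else ''))
  print(al,sg,best[0].round(2),best[1].round(3)); [print('   ',o) for o in out if o[1]<.1]
E
```

```text
[ 0.18211292 -0.62781351  0.47413268] [0.99771762 0.06734183 0.00120927 0.00481234]
0 1 [-0.47  0.37  0.03  1.92 -0.01  0.85 -0.22] 0.0
    (-150, np.float64(0.06), '')
    (-120, np.float64(0.0), [-0.3, 1.2, 0.1, 1.4, 0.9, 1.9, -1.1])
    (-90, np.float64(0.0), [-0.9, 1.3, 0.7, 1.8, 0.7, 1.2, -1.0])
    (-60, np.float64(0.0), [-0.2, 1.0, -0.2, 2.1, 1.8, 1.8, -1.6])
    (-30, np.float64(0.01), [0.1, 1.1, -0.2, 2.4, 2.5, 2.0, -1.6])
    (0, np.float64(0.04), [0.4, 1.2, 0.1, 2.4, 3.7, 2.0, -1.4])
    (30, np.float64(0.0), [0.8, 1.0, 0.0, 2.2, 4.5, 1.6, -1.5])
    (90, np.float64(0.0), [0.7, 1.2, -0.0, 1.5, -0.9, 1.9, -2.0])
    (120, np.float64(0.0), [0.9, 1.5, -0.8, 1.1, -0.1, 2.0, -2.5])
0 -1 [ 0.3   0.55 -0.94  1.92  0.54  0.95  2.45] 0.0
    (-150, np.float64(0.06), '')
    (-120, np.float64(0.0), [-0.1, 1.2, -0.1, 1.4, 1.0, 2.0, 2.0])
    (-90, np.float64(0.0), [-0.3, 1.1, -0.1, 1.8, 1.3, 1.8, 1.8])
    (-60, np.float64(0.0), [-0.4, 1.0, -0.1, 2.1, 1.7, 1.6, 1.5])
    (-30, np.float64(0.01), [-0.6, 1.2, 0.3, 2.4, 2.2, 1.6, 1.1])
    (0, np.float64(0.04), [0.4, 1.2, 0.1, 2.4, 3.7, 
[... 2579 characters left out ...]
, 0.3, 1.8, 1.5])
    (-150, np.float64(0.0), [0.2, 0.9, -0.4, 1.4, 0.6, 1.7, 1.8])
    (-120, np.float64(0.0), [0.1, 0.8, -0.4, 1.7, 0.8, 1.5, 2.0])
    (-90, np.float64(0.0), [0.1, 0.7, -0.4, 1.9, 1.1, 1.2, 2.1])
    (-60, np.float64(0.0), [0.0, 0.5, -0.3, 2.2, 1.5, 0.9, 2.1])
    (-30, np.float64(0.05), [-0.9, 0.6, 1.0, 2.4, 3.2, 0.3, 0.8])
    (0, np.float64(0.07), '')
    (30, np.float64(0.0), [-0.1, 0.6, 0.8, 2.3, 4.5, 1.1, 1.0])
    (60, np.float64(0.0), [1.6, 1.1, -1.2, 2.0, 0.3, 0.7, -0.2])
    (90, np.float64(0.0), [0.9, 0.8, -0.4, 1.7, -0.5, 1.2, 0.8])
    (120, np.float64(0.0), [0.7, 0.9, -0.4, 1.5, -0.2, 1.5, 1.0])
    (150, np.float64(0.0), [0.5, 1.0, -0.4, 1.3, 0.1, 1.7, 1.2])
```

```bash
cat >>k.py <<'E'
from scipy.linalg import logm,expm
def T(p,R): m=np.eye(4); m[:3,:3]=R.as_matrix(); m[:3,3]=p; return m
def now():
    from bench import monitor; s=monitor.sense(); return T(s["ee_pos"],qm(s["orientation"])),s
def rows(T0,T1):
    X=np.real(logm(np.linalg.inv(T0)@T1)); L=np.linalg.norm(X[:3,3]); w=np.array([X[2,1],X[0,2],X[1,0]]); 
    N=int(np.ceil(max(L/.058,np.linalg.norm(w)/.17,1))); D=expm(X/N); r=Ro.from_matrix(D[:3,:3]).as_rotvec()
    print(N,"x d",D[:3,3].round(4).tolist(),"w",r.round(4).tolist())
    P=[(T0@np.linalg.matrix_power(D,k))[:3,3].round(3).tolist() for k in range(0,N+1,max(1,N//4))]; print("   path",P)
pil=np.array([.480,.2485,.055]); st=np.array([.528,-.115,.032]); AL=.5; G=.014
def Tg(back=0,dz=0):
    R=grasp(AL,1); return T(pil+G*u+(.019-back)*R.apply(Z)+dz*Z,R)
E
python3 - <<'E'
from k import *
T0,s=now(); a=Tg(.1,.22); print(a[:3,3]); rows(T0,a); rows(a,Tg(.1)); rows(Tg(.1),Tg())
E
```

```text
[0.49099075 0.19682236 0.34608419]
18 x d [0.0509, -0.0141, 0.0205] w [0.0233, 0.0215, -0.0892]
   path [[0.154, -0.633, 0.473], [0.336, -0.523, 0.399], [0.471, -0.349, 0.352], [0.539, -0.135, 0.332], [0.527, 0.09, 0.336]]
4 x d [-0.0264, -0.0, 0.0483] w [0.0, 0.0, -0.0]
   path [[0.491, 0.197, 0.346], [0.491, 0.197, 0.291], [0.491, 0.197, 0.236], [0.491, 0.197, 0.181], [0.491, 0.197, 0.126]]
2 x d [-0.0, -0.0, 0.05] w [0.0, 0.0, -0.0]
   path [[0.491, 0.197, 0.126], [0.486, 0.22, 0.082], [0.481, 0.244, 0.038]]
```

```bash

python3 -m crank '[{"dx":0.051,"dy":-0.014,"dz":0.0205,"wx":0.023,"wy":0.0215,"wz":-0.089,"jaw":0},{"dx":0.051,"dy":-0.014,"dz":0.0205,"wx":0.023,"wy":0.0215,"wz":-0.089,"jaw":0},{"dx":0.051,"dy":-0.014,"dz":0.0205,"wx":0.023,"wy":0.0215,"wz":-0.089,"jaw":0},{"dx":0.051,"dy":-0.014,"dz":0.0205,"wx":0.023,"wy":0.0215,"wz":-0.089,"jaw":0},{"dx":0.051,"dy":-0.014,"dz":0.0205,"wx":0.023,"wy":0.0215,"wz":-0.089,"jaw":0}]' | head -3
python3 -m crank '[{"dx":0.051,"dy":-0.014,"dz":0.0205,"wx":0.023,"wy":0.0215,"wz":-0.089,"jaw":0},{"dx":0.051,"dy":-0.014,"dz":0.0205,"wx":0.023,"wy":0.0215,"wz":-0.089,"jaw":0},{"dx":0.051,"dy":-0.014,"dz":0.0205,"wx":0.023,"wy":0.0215,"wz":-0.089,"jaw":0},{"dx":0.051,"dy":-0.014,"dz":0.0205,"wx":0.023,"wy":0.0215,"wz":-0.089,"jaw":0},{"dx":0.051,"dy":-0.014,"dz":0.0205,"wx":0.023,"wy":0.0215,"wz":-0.089,"jaw":0}]' | head -3
python3 -m crank '[{"dx":0.051,"dy":-0.014,"dz":0.0205,"wx":0.023,"wy":0.0215,"wz":-0.089,"jaw":0},{"dx":0.051,"dy":-0.014,"dz":0.0205,"wx":0.023,"wy":0.0215,"wz":-0.089,"jaw":0},{"dx":0.051,"dy":-0.014,"dz":0.0205,"wx":0.023,"wy":0.0215,"wz":-0.089,"jaw":0},{"dx":0.051,"dy":-0.014,"dz":0.0205,"wx":0.023,"wy":0.0215,"wz":-0.089,"jaw":0},{"dx":0.051,"dy":-0.014,"dz":0.0205,"wx":0.023,"wy":0.0215,"wz":-0.089,"jaw":0}]' | head -3
python3 -m crank '[{"dx":0.051,"dy":-0.014,"dz":0.0205,"wx":0.023,"wy":0.0215,"wz":-0.089,"jaw":0},{"dx":0.051,"dy":-0.014,"dz":0.0205,"wx":0.023,"wy":0.0215,"wz":-0.089,"jaw":0},{"dx":0.051,"dy":-0.014,"dz":0.0205,"wx":0.023,"wy":0.0215,"wz":-0.089,"jaw":0},{"dx":0,"dy":0,"dz":0,"wx":0,"wy":0,"wz":0,"jaw":0}]' | head -3
python3 - <<'E'
from k import *
T0,s=now(); print(s["joints"].round(3)); rows(T0,Tg(.1,.0))
E
```

```text
time: 1.35
ee_pos: [0.3752, -0.481, 0.3784]
orientation: [-0.061, 0.954, 0.288, 0.049]
time: 1.98
ee_pos: [0.514, -0.2407, 0.334]
orientation: [-0.118, 0.859, 0.49, 0.096]
time: 2.6
ee_pos: [0.5371, 0.0394, 0.3313]
orientation: [-0.169, 0.715, 0.665, 0.137]
time: 3.1
ee_pos: [0.4884, 0.2052, 0.3465]
orientation: [-0.195, 0.607, 0.754, 0.158]
[ 0.825  0.388 -1.179  1.753 -0.159  1.183 -0.044]
4 x d [-0.0286, 0.0002, 0.0472] w [-0.0006, -0.0018, 0.0015]
   path [[0.488, 0.205, 0.347], [0.489, 0.203, 0.291], [0.49, 0.201, 0.236], [0.49, 0.199, 0.181], [0.491, 0.197, 0.126]]
```

```bash

python3 -m crank '[{"dx":-0.0285,"dy":0,"dz":0.047,"wx":0,"wy":-0.002,"wz":0.0015,"jaw":0},{"dx":-0.0285,"dy":0,"dz":0.047,"wx":0,"wy":-0.002,"wz":0.0015,"jaw":0},{"dx":-0.0285,"dy":0,"dz":0.047,"wx":0,"wy":-0.002,"wz":0.0015,"jaw":0},{"dx":-0.0285,"dy":0,"dz":0.047,"wx":0,"wy":-0.002,"wz":0.0015,"jaw":0},{"dx":0,"dy":0,"dz":0,"wx":0,"wy":0,"wz":0,"jaw":0}]'
python3 - <<'E'
from k import *; from bench import optics; import cv2
T0,s=now(); print(s["joints"].round(3)); rows(T0,Tg())
im=[optics.get_image(n)["pixels"] for n in("scene","top")]
m=np.hstack([cv2.resize(im[0][160:270,230:370],(400,314),interpolation=2),cv2.resize(im[1][170:280,190:330],(400,314),interpolation=2)]); cv2.imwrite("pics/pre.png",m)
E
```

```text
time: 3.72
ee_pos: [0.4904, 0.1899, 0.1228]
orientation: [-0.195, 0.614, 0.749, 0.152]
force: [-0.3, 0.6, 0.6]
width: 0.0917
grasp_force: 0.0
[ 0.649  0.671 -0.958  1.955  0.048  0.773 -0.031]
2 x d [0.0037, 0.0011, 0.0501] w [-0.0025, 0.0, -0.0067]
   path [[0.49, 0.19, 0.123], [0.486, 0.217, 0.081], [0.481, 0.244, 0.038]]
```

View pics/pre.png

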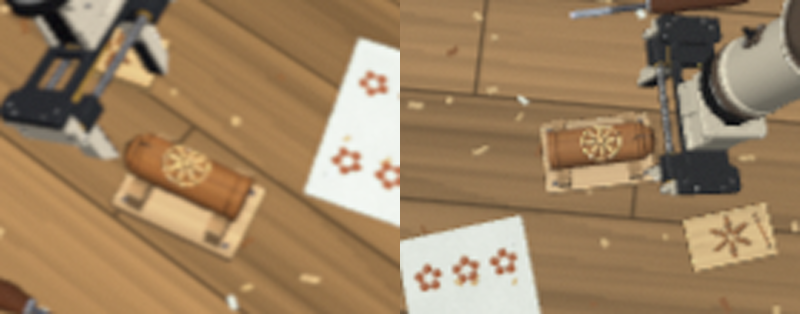

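The fingers straddle the pillar line just beyond the dome and nothing is touching. Advance and close.

```bash

python3 -m crank '[{"dx":0.002,"dy":0.0005,"dz":0.025,"wx":-0.001,"wy":0,"wz":-0.003,"jaw":0},{"dx":0.002,"dy":0.0005,"dz":0.025,"wx":-0.001,"wy":0,"wz":-0.003,"jaw":0},{"dx":0.002,"dy":0.0005,"dz":0.025,"wx":-0.001,"wy":0,"wz":-0.003,"jaw":0},{"dx":0.002,"dy":0.0005,"dz":0.025,"wx":-0.001,"wy":0,"wz":-0.003,"jaw":0},{"dx":0,"dy":0,"dz":0,"wx":0,"wy":0,"wz":0,"jaw":0}]'
python3 - <<'E'
from k import *
T0,s=now(); print(s["force"],(np.linalg.inv(Tg())@T0)[:3,3].round(4)); rows(T0,Tg())
E
```

```text
time: 4.45
ee_pos: [0.485, 0.2467, 0.044]
orientation: [-0.189, 0.608, 0.754, 0.158]
force: [0.4, 0.2, -0.5]
width: 0.0919
grasp_force: 0.0
[ 0.37833866  0.16726606 -0.50581288] [ 0.0045  0.0045 -0.004 ]
1 x d [-0.0045, -0.0046, 0.004] w [0.0069, 0.0014, 0.0057]
   path [[0.485, 0.247, 0.044], [0.481, 0.244, 0.038]]
```

```bash

python3 -m crank '[{"dx":-0.0045,"dy":-0.004,"dz":0.003,"wx":0.005,"wy":0.001,"wz":0.005,"jaw":0},{"dx":0,"dy":0,"dz":0,"wx":0,"wy":0,"wz":0,"jaw":0.35},{"dx":0,"dy":0,"dz":0,"wx":0,"wy":0,"wz":0,"jaw":0.8},{"dx":0,"dy":0,"dz":0,"wx":0,"wy":0,"wz":0,"jaw":0.8},{"dx":0,"dy":0,"dz":0,"wx":0,"wy":0,"wz":0,"jaw":0.8}]' 25
python3 -m crank '[{"dx":0,"dy":0,"dz":0,"wx":0,"wy":0,"wz":0,"jaw":0.8},{"dx":0,"dy":0,"dz":0,"wx":0,"wy":0,"wz":0,"jaw":0.8},{"dx":0,"dy":0,"dz":0,"wx":0,"wy":0,"wz":0,"jaw":0.8}]' 25
python3 - <<'E'
from k import *
T0,s=now(); print(s["force"],(np.linalg.inv(Tg())@T0)[:3,3].round(4), s["joints"].round(3))
E
```

```text
time: 5.08
ee_pos: [0.4811, 0.2422, 0.0376]
orientation: [-0.192, 0.61, 0.753, 0.156]
force: [-0.7, -0.2, -0.0]
width: 0.0565
grasp_force: 0.0
time: 5.45
ee_pos: [0.482, 0.2424, 0.0377]
orientation: [-0.191, 0.611, 0.752, 0.156]
force: [3.4, 1.4, -0.8]
width: 0.0454
grasp_force: 25.0
[ 3.42565687  1.44471993 -0.76557354] [-0.0016  0.0007 -0.0002] [ 0.473  0.794 -0.85   1.994  0.124  0.561 -0.099]
```

```bash
cat >>k.py <<'E'
sx=np.array([np.cos(np.radians(-96.1)),np.sin(np.radians(-96.1)),0])
def Tu(off=-.015,dz=0,g=.076,ha=np.radians(-96.1)):
    R=up(AL,1,ha); return T(st+off*sx+(g+dz)*Z+.019*R.apply(Z),R)
def sim(q,T0,T1,N=12):
    X=np.real(logm(np.linalg.inv(T0)@T1))
    for k in range(1,N+1):
        t=T0@expm(X*k/N); q,e=ik(q,t[:3,3],Ro.from_matrix(t[:3,:3]),.01)
        if k%3==0 or e>.02: print(k,q.round(2),round(e,3))
    return q
E
python3 - <<'E'
from k import *
T0,s=now(); print(fk(s["joints"])[0]-s["ee_pos"]); A=T0.copy(); A[2,3]+=.14
q=sim(s["joints"],T0,A,4); B=Tu(dz=.09); q=sim(q,A,B); q=sim(q,B,Tu()); rows(T0,A); rows(A,B)
E
```

```text
[-0.0024344   0.02248129  0.00174348]
3 [ 0.63  0.63 -1.    1.97  0.03  0.76 -0.07] 0.0
3 [ 0.39  0.51 -0.77  1.92  0.3   0.88 -0.39] 0.0
6 [ 0.16  0.53 -0.56  1.89  0.62  1.04 -0.69] 0.0
9 [ 0.    0.59 -0.4   1.86  0.87  1.27 -0.9 ] 0.0
12 [-0.11  0.66 -0.26  1.83  1.05  1.52 -1.03] 0.0
3 [-0.11  0.7  -0.25  1.83  1.06  1.5  -1.06] 0.0
6 [-0.12  0.74 -0.25  1.83  1.07  1.48 -1.1 ] 0.0
9 [-0.12  0.78 -0.24  1.82  1.08  1.46 -1.13] 0.0
12 [-0.13  0.82 -0.24  1.82  1.09  1.45 -1.16] 0.0
3 x d [0.0224, 0.0001, -0.041] w [-0.0, 0.0, -0.0]
   path [[0.482, 0.242, 0.038], [0.482, 0.242, 0.084], [0.482, 0.242, 0.131], [0.482, 0.242, 0.178]]
10 x d [-0.0396, 0.002, 0.007] w [0.01, -0.1557, 0.0333]
   path [[0.482, 0.242, 0.178], [0.498, 0.178, 0.133], [0.511, 0.102, 0.11], [0.521, 0.022, 0.113], [0.526, -0.053, 0.14], [0.528, -0.117, 0.189]]
```

```bash
python3 - <<'E'
from k import *
T0,s=now(); A=T0.copy(); A[2,3]+=.22; B=Tu(dz=.12); rows(T0,A); rows(A,B)
E
```

```text
4 x d [0.0263, 0.0001, -0.0483] w [-0.0, 0.0, -0.0]
   path [[0.482, 0.242, 0.038], [0.482, 0.242, 0.093], [0.482, 0.242, 0.148], [0.482, 0.242, 0.203], [0.482, 0.242, 0.258]]
10 x d [-0.0385, 0.0024, 0.0124] w [0.01, -0.1557, 0.0333]
   path [[0.482, 0.242, 0.258], [0.498, 0.184, 0.204], [0.511, 0.112, 0.171], [0.521, 0.032, 0.162], [0.526, -0.047, 0.179], [0.528, -0.117, 0.219]]
```

```bash

python3 -m crank '[{"dx":0.0135,"dy":0,"dz":-0.0245,"wx":0,"wy":0,"wz":0,"jaw":0.8},{"dx":0.023,"dy":0,"dz":-0.042,"wx":0,"wy":0,"wz":0,"jaw":0.8},{"dx":0.023,"dy":0,"dz":-0.042,"wx":0,"wy":0,"wz":0,"jaw":0.8},{"dx":0.023,"dy":0,"dz":-0.042,"wx":0,"wy":0,"wz":0,"jaw":0.8},{"dx":0.023,"dy":0,"dz":-0.042,"wx":0,"wy":0,"wz":0,"jaw":0.8}]'
python3 - <<'E'
from k import *
T0,s=now(); rows(T0,Tu(dz=.12)); print(s["joints"].round(2))
E
```

```text
time: 6.08
ee_pos: [0.4794, 0.2423, 0.2577]
orientation: [-0.192, 0.61, 0.753, 0.154]
force: [1.0, 0.5, -0.7]
width: 0.0453
grasp_force: 25.0
10 x d [-0.0385, 0.0027, 0.0124] w [0.0097, -0.1555, 0.0337]
   path [[0.479, 0.242, 0.258], [0.496, 0.184, 0.204], [0.509, 0.112, 0.171], [0.519, 0.032, 0.162], [0.526, -0.047, 0.179], [0.528, -0.117, 0.219]]
[ 0.69  0.47 -1.11  1.87 -0.09  0.97 -0.11]
```

```bash

python3 -m crank '[{"dx":-0.0385,"dy":0.0027,"dz":0.0124,"wx":0.0097,"wy":-0.1555,"wz":0.0337,"jaw":0.8},{"dx":-0.0385,"dy":0.0027,"dz":0.0124,"wx":0.0097,"wy":-0.1555,"wz":0.0337,"jaw":0.8},{"dx":-0.0385,"dy":0.0027,"dz":0.0124,"wx":0.0097,"wy":-0.1555,"wz":0.0337,"jaw":0.8},{"dx":-0.0385,"dy":0.0027,"dz":0.0124,"wx":0.0097,"wy":-0.1555,"wz":0.0337,"jaw":0.8},{"dx":-0.0385,"dy":0.0027,"dz":0.0124,"wx":0.0097,"wy":-0.1555,"wz":0.0337,"jaw":0.8}]'
python3 -m crank '[{"dx":-0.0385,"dy":0.0027,"dz":0.0124,"wx":0.0097,"wy":-0.1555,"wz":0.0337,"jaw":0.8},{"dx":-0.0385,"dy":0.0027,"dz":0.0124,"wx":0.0097,"wy":-0.1555,"wz":0.0337,"jaw":0.8},{"dx":-0.0385,"dy":0.0027,"dz":0.0124,"wx":0.0097,"wy":-0.1555,"wz":0.0337,"jaw":0.8},{"dx":-0.0385,"dy":0.0027,"dz":0.0124,"wx":0.0097,"wy":-0.1555,"wz":0.0337,"jaw":0.8},{"dx":-0.0385,"dy":0.0027,"dz":0.0124,"wx":0.0097,"wy":-0.1555,"wz":0.0337,"jaw":0.8}]'
python3 -m crank '[{"dx":0,"dy":0,"dz":0,"wx":0,"wy":0,"wz":0,"jaw":0.8}]' >/dev/null
python3 - <<'E'
from k import *; from bench import optics; import cv2
T0,s=now(); print(s["joints"].round(2)); rows(T0,Tu(dz=.12)); rows(T0,Tu(dz=.01))
im=[optics.get_image(n)["pixels"] for n in("scene","top")]
m=np.hstack([cv2.resize(im[0][70:210,100:280],(400,311),interpolation=2),cv2.resize(im[1][150:290,310:490],(400,311),interpolation=2)]); cv2.imwrite("pics/up.png",m)
E
```

```text
time: 6.7
ee_pos: [0.5155, 0.0717, 0.1618]
orientation: [0.083, 0.678, 0.72, -0.124]
force: [0.3, -0.8, -1.6]
width: 0.0454
grasp_force: 25.0
time: 7.32
ee_pos: [0.5285, -0.1168, 0.2178]
orientation: [0.342, 0.639, 0.574, -0.381]
force: [-0.4, 0.4, -2.4]
width: 0.0454
grasp_force: 25.0
[-0.13  0.66 -0.34  1.81  1.01  1.61 -1.07]
1 x d [-0.0023, -0.0001, -0.0014] w [-0.003, 0.0005, 0.001]
   path [[0.528, -0.117, 0.216], [0.528, -0.117, 0.219]]
2 x d [0.0471, 0.0, 0.0256] w [-0.0015, 0.0003, 0.0005]
   path [[0.528, -0.117, 0.216], [0.528, -0.117, 0.163], [0.528, -0.117, 0.109]]
```

View pics/up.png

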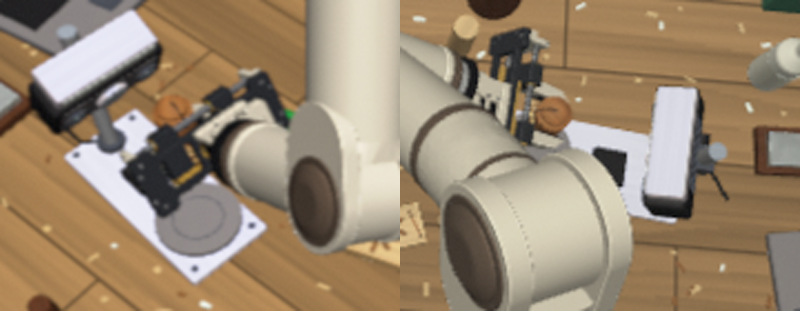

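The pillar hangs upright over the stage, dome up, with the head clear. Lower it.

```bash

python3 -m crank '[{"dx":0.031,"dy":0,"dz":0.017,"wx":-0.001,"wy":0,"wz":0,"jaw":0.8},{"dx":0.031,"dy":0,"dz":0.017,"wx":-0.001,"wy":0,"wz":0,"jaw":0.8},{"dx":0.024,"dy":0,"dz":0.013,"wx":-0.001,"wy":0,"wz":0,"jaw":0.8},{"dx":0.007,"dy":0,"dz":0.004,"wx":0,"wy":0,"wz":0,"jaw":0.8},{"dx":0,"dy":0,"dz":0,"wx":0,"wy":0,"wz":0,"jaw":0.8}]'
python3 - <<'E'
from k import *
T0,s=now(); print(s["force"].round(2),s["joints"].round(2)); rows(T0,Tu());
p=T0[:3,3]-.019*T0[:3,2]; print("grasp h above stage",p[2]-.032)
R=up(AL,1,np.radians(-96.1)); print("tilt err world",(Ro.from_matrix(T0[:3,:3])*R.inv()).as_rotvec().round(4))
E
```

```text
time: 8.18
ee_pos: [0.5295, -0.1159, 0.1118]
orientation: [0.341, 0.64, 0.575, -0.378]
force: [-0.4, -0.7, 0.1]
width: 0.0453
grasp_force: 25.0
[-0.35 -0.72  0.1 ] [-0.15  0.83 -0.32  1.81  1.06  1.52 -1.21]
1 x d [0.0108, -0.0016, 0.007] w [0.0023, -0.0025, -0.0021]
   path [[0.529, -0.116, 0.112], [0.528, -0.117, 0.099]]
grasp h above stage 0.08891555801208482
tilt err world [ 0.0022 -0.0032  0.001 ]
```

```bash

python3 -m crank '[{"dx":0.0045,"dy":0,"dz":0.0025,"wx":0.001,"wy":-0.001,"wz":-0.001,"jaw":0.8},{"dx":0,"dy":0,"dz":0,"wx":0,"wy":0,"wz":0,"jaw":0.8}]' | sed -n 2,4p
python3 -m crank '[{"dx":0.0026,"dy":0,"dz":0.0014,"wx":0.001,"wy":-0.001,"wz":-0.001,"jaw":0.8},{"dx":0,"dy":0,"dz":0,"wx":0,"wy":0,"wz":0,"jaw":0.8}]' | sed -n 2,4p
```

```text
ee_pos: [0.5297, -0.1163, 0.107]
orientation: [0.342, 0.64, 0.575, -0.378]
force: [0.4, -0.2, -1.2]
ee_pos: [0.5294, -0.1164, 0.1035]
orientation: [0.341, 0.64, 0.575, -0.38]
force: [0.7, -0.4, -1.4]
```

```bash

python3 -m crank '[{"dx":0.0018,"dy":0,"dz":0.001,"wx":0,"wy":0,"wz":0,"jaw":0.8},{"dx":0,"dy":0,"dz":0,"wx":0,"wy":0,"wz":0,"jaw":0.8}]' | sed -n 2,4p
```

```text
ee_pos: [0.5293, -0.1164, 0.1013]
orientation: [0.341, 0.639, 0.575, -0.38]
force: [0.3, -0.0, -1.9]
```

```bash

python3 -m crank '[{"dx":0.0013,"dy":0,"dz":0.0007,"wx":0,"wy":0,"wz":0,"jaw":0.8},{"dx":0,"dy":0,"dz":0,"wx":0,"wy":0,"wz":0,"jaw":0.8}]' | sed -n 2,4p
```

```text
ee_pos: [0.5293, -0.1164, 0.0999]
orientation: [0.341, 0.639, 0.575, -0.38]
force: [0.6, -0.7, -2.0]
```

```bash

python3 -m crank '[{"dx":0.0013,"dy":0,"dz":0.0007,"wx":0,"wy":0,"wz":0,"jaw":0.8},{"dx":0,"dy":0,"dz":0,"wx":0,"wy":0,"wz":0,"jaw":0.8}]' | sed -n 2,4p
```

```text
ee_pos: [0.5295, -0.1165, 0.0991]
orientation: [0.342, 0.639, 0.574, -0.38]
force: [-0.5, 0.4, 2.2]
```

```bash

python3 -m crank '[{"dx":0.0013,"dy":0,"dz":0.0007,"wx":0,"wy":0,"wz":0,"jaw":0.8},{"dx":0,"dy":0,"dz":0,"wx":0,"wy":0,"wz":0,"jaw":0.8}]' | sed -n 2,4p
```

```text
ee_pos: [0.5295, -0.1166, 0.099]
orientation: [0.343, 0.639, 0.574, -0.38]
force: [-1.7, 3.3, 9.9]
```

Contact came at exactly the expected height. Ease off, open and back out.

```bash

python3 -m crank '[{"dx":-0.0009,"dy":0,"dz":-0.0005,"wx":0,"wy":0,"wz":0,"jaw":0.8},{"dx":0,"dy":0,"dz":0,"wx":0,"wy":0,"wz":0,"jaw":0.4},{"dx":0,"dy":0,"dz":0,"wx":0,"wy":0,"wz":0,"jaw":0},{"dx":0,"dy":0,"dz":0,"wx":0,"wy":0,"wz":0,"jaw":0},{"dx":0,"dy":0,"dz":0,"wx":0,"wy":0,"wz":0,"jaw":0}]' 
python3 -m crank '[{"dx":0,"dy":0,"dz":-0.03,"wx":0,"wy":0,"wz":0,"jaw":0},{"dx":0,"dy":0,"dz":-0.05,"wx":0,"wy":0,"wz":0,"jaw":0},{"dx":0,"dy":0,"dz":-0.05,"wx":0,"wy":0,"wz":0,"jaw":0},{"dx":0,"dy":0,"dz":-0.05,"wx":0,"wy":0,"wz":0,"jaw":0}]'
python3 - <<'E'
from k import *
T0,s=now(); print(s["joints"].round(2))
# top-down pose, tool y along +-scanner x, high above stage
for sg in(1,-1):
  y=sg*sx; z=-Z; R=M3(np.cross(y,z),y,z); A=T(st-.015*sx+.25*Z,R); print(sg); rows(T0,A); q=sim(s["joints"],T0,A)
  B=T(st-.015*sx+.1*Z,R); q=sim(q,A,B,3); R2=R*Ro.from_euler("z",np.pi if q[6]*S[6]<0 else -np.pi)
  qq=q
  for f in(.2,.4,.6,.8,1):
    qq,e=ik(qq,B[:3,3]+.05*Z,R*Ro.from_euler("z",f*(np.pi if q[6]*S[6]<0 else -np.pi)),.01); print("turn",qq.round(2),round(e,3))
E
```

```text
time: 10.3
ee_pos: [0.5293, -0.1164, 0.0979]
orientation: [0.341, 0.64, 0.575, -0.38]
force: [-0.2, 0.4, 0.3]
width: 0.08
grasp_force: 0.0
time: 10.8
ee_pos: [0.5461, 0.0419, 0.1849]
orientation: [0.341, 0.64, 0.575, -0.38]
force: [1.0, -0.4, -0.8]
width: 0.0919
grasp_force: 0.0
[-0.33  0.83 -0.39  1.59  0.92  1.77 -1.16]
1
11 x d [-0.0138, 0.0118, 0.0] w [0.0758, 0.0758, 0.1277]
   path [[0.546, 0.042, 0.185], [0.566, 0.024, 0.209], [0.576, -0.001, 0.233], [0.575, -0.03, 0.255], [0.564, -0.06, 0.271], [0.543, -0.088, 0.28]]
3 [-0.13  0.71 -0.36  1.49  0.77  1.69 -1.24] 0.0
6 [ 0.03  0.58 -0.34  1.48  0.56  1.58 -1.38] 0.0
9 [ 0.21  0.41 -0.3   1.58  0.33  1.39 -1.5 ] 0.0
12 [ 0.4   0.22 -0.24  1.78  0.06  1.16 -1.54] 0.0
3 [ 0.37  0.39 -0.22  1.91  0.11  0.85 -1.59] 0.0
turn [ 0.47  0.33 -0.34  1.88  0.13  0.95 -0.98] 0.0
turn [ 0.57  0.35 -0.46  1.88  0.18  0.96 -0.39] 0.0
turn [ 0.67  0.37 -0.58  1.88  0.24  0.97  0.19] 0.0
turn [ 0.78  0.4  -0.72  1.88  0.31  0.98  0.76] 0.0
turn [ 0.88  0.44 -0.86  1.88  0.39  1.    1.31] 0.0
-1
11 x d [-0.0136, -0.0119, -0.0] w [-0.0758, 0.0758, -0.1277]
   path [[0.546, 0.042, 0.185], [0.523, 0.029, 0.209], [0.507, 0.007, 0.233], [0.501, -0.022, 0.254], [0.505, -0.054, 0.27], [0.519, -0.085, 0.28]]
3 [-0.1   0.51 -0.52  1.88  0.96  1.47 -0.72] 0.0
6 [ 0.18  0.21 -0.59  2.03  0.78  1.14 -0.07] 0.0
9 [ 0.44  0.09 -0.53  1.98  0.38  0.99  0.83] 0.0
12 [ 0.63  0.24 -0.52  1.78  0.13  1.16  1.54] 0.0
3 [ 0.57  0.42 -0.47  1.91  0.25  0.86  1.44] 0.0
turn [ 0.5   0.34 -0.38  1.88  0.15  0.95  0.89] 0.0
turn [ 0.41  0.33 -0.27  1.88  0.1   0.95  0.31] 0.0
turn [ 0.32  0.32 -0.16  1.88  0.06  0.95 -0.29] 0.0
turn [ 0.23  0.32 -0.05  1.88  0.02  0.95 -0.88] 0.0
turn [ 0.14  0.32  0.05  1.88 -0.02  0.95 -1.47] 0.0
```

```bash
python3 - <<'E'
from bench import optics; from u import *; import pickle
d={n:optics.get_image(n) for n in("scene","top")}; pickle.dump(d,open("im1.pkl","wb"))
m=np.hstack([cv2.resize(d["scene"]["pixels"][110:200,140:240],(400,360),interpolation=2),cv2.resize(d["top"]["pixels"][170:260,330:430],(400,360),interpolation=2)]); cv2.imwrite("pics/st.png",m)
E
```

```text
(no output)
```

View pics/st.png

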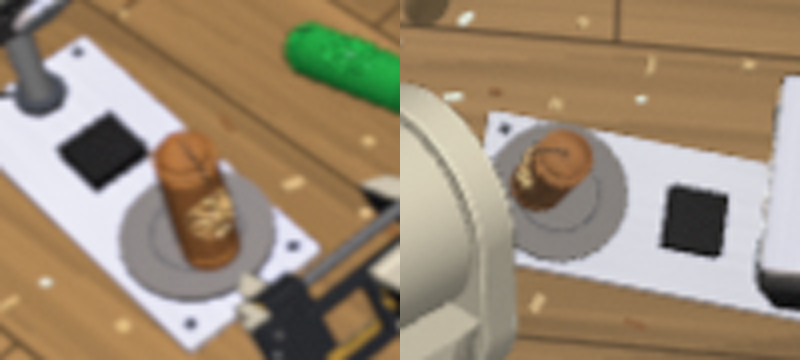

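The pillar stands on the stage, dome centre at scene mosaic (185,155) and top mosaic (562,155). The rosette faces away from the head as planned. Triangulate the dome, then move above it.

```bash
python3 - <<'E'
import pickle; from u import *; import k
d=pickle.load(open("im1.pkl","rb"))
a=(140+185/4,110+152/4);b=(330+(563-400)/4,170+156/4)
print(tri(d,a,b),cast(d["scene"],a,.157),cast(d["top"],b,.157),"expect",k.st-.015*k.sx)
E
python3 -m crank '[{"dx":-0.014,"dy":0.012,"dz":0,"wx":0.076,"wy":0.076,"wz":0.128,"jaw":0},{"dx":-0.014,"dy":0.012,"dz":0,"wx":0.076,"wy":0.076,"wz":0.128,"jaw":0},{"dx":-0.014,"dy":0.012,"dz":0,"wx":0.076,"wy":0.076,"wz":0.128,"jaw":0},{"dx":-0.014,"dy":0.012,"dz":0,"wx":0.076,"wy":0.076,"wz":0.128,"jaw":0},{"dx":-0.014,"dy":0.012,"dz":0,"wx":0.076,"wy":0.076,"wz":0.128,"jaw":0}]' | sed -n 2,4p
python3 -m crank '[{"dx":-0.014,"dy":0.012,"dz":0,"wx":0.076,"wy":0.076,"wz":0.128,"jaw":0},{"dx":-0.014,"dy":0.012,"dz":0,"wx":0.076,"wy":0.076,"wz":0.128,"jaw":0},{"dx":-0.014,"dy":0.012,"dz":0,"wx":0.076,"wy":0.076,"wz":0.128,"jaw":0},{"dx":-0.014,"dy":0.012,"dz":0,"wx":0.076,"wy":0.076,"wz":0.128,"jaw":0},{"dx":-0.014,"dy":0.012,"dz":0,"wx":0.076,"wy":0.076,"wz":0.128,"jaw":0}]' | sed -n 2,4p
python3 -m crank '[{"dx":-0.014,"dy":0.012,"dz":0,"wx":0.076,"wy":0.076,"wz":0.128,"jaw":0},{"dx":0,"dy":0,"dz":0,"wx":0,"wy":0,"wz":0,"jaw":0}]' | sed -n 2,4p
python3 - <<'E'
from k import *
T0,s=now(); print(s["joints"].round(2)); y=sx; R=M3(np.cross(y,-Z),y,-Z); rows(T0,T(st-.015*sx+.2*Z,R))
E
```

```text
[ 0.52983407 -0.09642363  0.14757445] [[ 0.53387528 -0.08980668  0.157     ]] [[ 0.52762222 -0.0945597   0.157     ]] expect [ 0.52959396 -0.10008493  0.032     ]
ee_pos: [0.5781, -0.0181, 0.2448]
orientation: [0.205, 0.897, 0.317, -0.228]
force: [-0.1, -0.5, 0.1]
ee_pos: [0.5429, -0.0931, 0.2811]
orientation: [0.034, 0.999, 0.006, -0.037]
force: [-0.2, -0.2, 0.1]
ee_pos: [0.5269, -0.1082, 0.2832]
orientation: [0.0, 0.998, -0.059, 0.001]
force: [0.4, 0.5, 1.0]
[ 0.41  0.23 -0.3   1.77  0.07  1.15 -1.6 ]
1 x d [0.0016, -0.0083, 0.0512] w [0.0003, -0.0021, -0.0115]
   path [[0.527, -0.108, 0.283], [0.53, -0.1, 0.232]]
```

```bash

python3 -m crank '[{"dx":0.0016,"dy":-0.008,"dz":0.03,"wx":0,"wy":-0.002,"wz":-0.0115,"jaw":0},{"dx":0,"dy":0,"dz":0.05,"wx":0,"wy":0,"wz":0,"jaw":0},{"dx":0,"dy":0,"dz":0.05,"wx":0,"wy":0,"wz":0,"jaw":0},{"dx":0,"dy":0,"dz":0.035,"wx":0,"wy":0,"wz":0,"jaw":0},{"dx":0,"dy":0,"dz":0,"wx":0,"wy":0,"wz":0,"jaw":0}]'
python3 - <<'E'
from k import *
T0,s=now(); print(s["joints"].round(2)); y=sx; R=M3(np.cross(y,-Z),y,-Z); rows(T0,T(np.array([.5305,-.1,.110]),R))
E
```

```text
time: 13.02
ee_pos: [0.5297, -0.0942, 0.1149]
orientation: [-0.002, 0.999, -0.048, -0.003]
force: [-1.0, 0.4, 0.5]
width: 0.0917
grasp_force: 0.0
[ 0.36  0.43 -0.28  1.92  0.16  0.81 -1.68]
1 x d [0.0014, 0.0057, 0.0049] w [-0.0026, 0.0071, 0.011]
   path [[0.53, -0.094, 0.115], [0.53, -0.1, 0.11]]
```

```bash

python3 -m crank '[{"dx":0.001,"dy":0.0055,"dz":0.004,"wx":-0.0026,"wy":0.007,"wz":0.0,"jaw":0},{"dx":0,"dy":0,"dz":0,"wx":0,"wy":0,"wz":0,"jaw":0}]'
python3 - <<'E'
from k import *
T0,s=now(); y=sx; R=M3(np.cross(y,-Z),y,-Z); rows(T0,T(np.array([.5305,-.1,.110]),R))
E
```

```text
time: 13.28
ee_pos: [0.5338, -0.1019, 0.1154]
orientation: [0.001, 0.999, -0.049, 0.005]
force: [-0.6, -0.1, 0.8]
width: 0.0919
grasp_force: 0.0
1 x d [-0.0036, -0.0016, 0.0054] w [0.0015, -0.0099, 0.0081]
   path [[0.534, -0.102, 0.115], [0.53, -0.1, 0.11]]
```

```bash

python3 -m crank '[{"dx":-0.0025,"dy":-0.001,"dz":0.004,"wx":0.001,"wy":-0.004,"wz":0.003,"jaw":0},{"dx":0,"dy":0,"dz":0,"wx":0,"wy":0,"wz":0,"jaw":0},{"dx":0,"dy":0,"dz":0,"wx":0,"wy":0,"wz":0,"jaw":0}]'
python3 - <<'E'
from k import *
T0,s=now(); y=sx; R=M3(np.cross(y,-Z),y,-Z); rows(T0,T(np.array([.5305,-.1,.110]),R))
E
```

```text
time: 13.65
ee_pos: [0.5305, -0.0999, 0.1103]
orientation: [0.0, 0.999, -0.05, 0.002]
force: [0.5, -0.1, -0.0]
width: 0.0918
grasp_force: 0.0
1 x d [0.0, 0.0001, 0.0003] w [-0.0002, -0.0038, 0.0056]
   path [[0.53, -0.1, 0.11], [0.531, -0.1, 0.11]]
```

```bash

python3 -m crank '[{"dx":0,"dy":0,"dz":0,"wx":0,"wy":-0.003,"wz":0.005,"jaw":0.3},{"dx":0,"dy":0,"dz":0,"wx":0,"wy":0,"wz":0,"jaw":0.45},{"dx":0,"dy":0,"dz":0,"wx":0,"wy":0,"wz":0,"jaw":0.55},{"dx":0,"dy":0,"dz":0,"wx":0,"wy":0,"wz":0,"jaw":0.8},{"dx":0,"dy":0,"dz":0,"wx":0,"wy":0,"wz":0,"jaw":0.8}]' 20
python3 -m crank '[{"dx":0,"dy":0,"dz":0,"wx":0,"wy":0,"wz":0,"jaw":0.8},{"dx":0,"dy":0,"dz":0,"wx":0,"wy":0,"wz":0,"jaw":0.8}]' 20
python3 - <<'E'
from k import *
T0,s=now(); y=sx; R=M3(np.cross(y,-Z),y,-Z); rows(T0,T(np.array([.5305,-.1,.110]),R)); print(s["joints"].round(2))
E
```

```text
time: 14.28
ee_pos: [0.5304, -0.0998, 0.11]
orientation: [-0.0, 0.999, -0.053, 0.0]
force: [-0.4, 1.2, -0.1]
width: 0.0463
grasp_force: 0.4
time: 14.52
ee_pos: [0.5303, -0.0998, 0.1099]
orientation: [-0.0, 0.999, -0.053, 0.0]
force: [0.0, 0.6, -0.3]
width: 0.0456
grasp_force: 20.0
1 x d [0.0002, 0.0001, -0.0001] w [-0.0003, -0.0002, 0.0006]
   path [[0.53, -0.1, 0.11], [0.531, -0.1, 0.11]]
[ 0.36  0.44 -0.28  1.93  0.16  0.8  -1.68]
```

```bash

python3 -m crank '[{"dx":0,"dy":0,"dz":-0.02,"wx":0,"wy":0,"wz":0,"jaw":0.8},{"dx":0,"dy":0,"dz":-0.02,"wx":0,"wy":0,"wz":0,"jaw":0.8},{"dx":0,"dy":0,"dz":0,"wx":0,"wy":0,"wz":-0.17,"jaw":0.8},{"dx":0,"dy":0,"dz":0,"wx":0,"wy":0,"wz":-0.17,"jaw":0.8},{"dx":0,"dy":0,"dz":0,"wx":0,"wy":0,"wz":-0.17,"jaw":0.8}]' | sed -n 2,6p
python3 -m crank '[{"dx":0,"dy":0,"dz":0,"wx":0,"wy":0,"wz":-0.17,"jaw":0.8},{"dx":0,"dy":0,"dz":0,"wx":0,"wy":0,"wz":-0.17,"jaw":0.8},{"dx":0,"dy":0,"dz":0,"wx":0,"wy":0,"wz":-0.17,"jaw":0.8},{"dx":0,"dy":0,"dz":0,"wx":0,"wy":0,"wz":-0.17,"jaw":0.8},{"dx":0,"dy":0,"dz":0,"wx":0,"wy":0,"wz":-0.17,"jaw":0.8}]' | sed -n 2,3p
python3 - <<'E'
from k import *
T0,s=now(); y=-sx; R=M3(np.cross(y,-Z),y,-Z); rows(T0,T(st+.118*Z,R)); print(s["joints"].round(2))
E
```

```text
ee_pos: [0.53, -0.0999, 0.1498]
orientation: [-0.0, 0.979, 0.203, -0.0]
force: [0.1, 0.5, -1.3]
width: 0.0457
grasp_force: 20.0
ee_pos: [0.53, -0.1, 0.1497]
orientation: [-0.0, 0.808, 0.589, -0.0]
11 x d [-0.0013, -0.0009, -0.0] w [-0.0, -0.0, -0.1614]
   path [[0.53, -0.1, 0.15], [0.528, -0.102, 0.15], [0.526, -0.105, 0.15], [0.525, -0.108, 0.15], [0.526, -0.111, 0.15], [0.527, -0.114, 0.15]]
[ 0.6   0.42 -0.57  1.9   0.29  0.9  -0.42]
```

```bash

python3 -m crank '[{"dx":0,"dy":0,"dz":0,"wx":0,"wy":0,"wz":-0.161,"jaw":0.8},{"dx":0,"dy":0,"dz":0,"wx":0,"wy":0,"wz":-0.161,"jaw":0.8},{"dx":0,"dy":0,"dz":0,"wx":0,"wy":0,"wz":-0.161,"jaw":0.8},{"dx":0,"dy":0,"dz":0,"wx":0,"wy":0,"wz":-0.161,"jaw":0.8},{"dx":0,"dy":0,"dz":0,"wx":0,"wy":0,"wz":-0.161,"jaw":0.8}]' | sed -n 2,3p
python3 -m crank '[{"dx":0,"dy":0,"dz":0,"wx":0,"wy":0,"wz":-0.161,"jaw":0.8},{"dx":0,"dy":0,"dz":0,"wx":0,"wy":0,"wz":-0.161,"jaw":0.8},{"dx":0,"dy":0,"dz":0,"wx":0,"wy":0,"wz":-0.161,"jaw":0.8},{"dx":0,"dy":0,"dz":0,"wx":0,"wy":0,"wz":-0.161,"jaw":0.8},{"dx":0,"dy":0,"dz":0,"wx":0,"wy":0,"wz":-0.161,"jaw":0.8}]' | sed -n 2,3p
python3 -m crank '[{"dx":0,"dy":0,"dz":0,"wx":0,"wy":0,"wz":-0.161,"jaw":0.8},{"dx":0,"dy":0,"dz":0,"wx":0,"wy":0,"wz":0,"jaw":0.8}]' | sed -n 2,3p
python3 - <<'E'
from k import *
T0,s=now(); y=-sx; R=M3(np.cross(y,-Z),y,-Z); rows(T0,T(st+.118*Z,R)); print(s["joints"].round(2))
E
```

```text
ee_pos: [0.53, -0.1001, 0.1497]
orientation: [-0.0, 0.513, 0.858, 0.0]
ee_pos: [0.53, -0.1002, 0.1497]
orientation: [-0.0, 0.136, 0.991, -0.0]
ee_pos: [0.53, -0.1001, 0.1496]
orientation: [-0.0, 0.059, 0.998, 0.0]
1 x d [0.0002, -0.015, -0.0004] w [0.0008, -0.0004, -0.012]
   path [[0.53, -0.1, 0.15], [0.528, -0.115, 0.15]]
[ 0.88  0.55 -0.97  1.89  0.54  0.99  1.13]
```

```bash

python3 -m crank '[{"dx":0,"dy":-0.0075,"dz":0,"wx":0,"wy":0,"wz":-0.012,"jaw":0.8},{"dx":0,"dy":-0.0075,"dz":0.01,"wx":0,"wy":0,"wz":0,"jaw":0.8},{"dx":0,"dy":0,"dz":0.015,"wx":0,"wy":0,"wz":0,"jaw":0.8},{"dx":0,"dy":0,"dz":0.01,"wx":0,"wy":0,"wz":0,"jaw":0.8},{"dx":0,"dy":0,"dz":0,"wx":0,"wy":0,"wz":0,"jaw":0.8}]'
python3 - <<'E'
from k import *; from bench import optics; import cv2
T0,s=now(); y=-sx; R=M3(np.cross(y,-Z),y,-Z); rows(T0,T(st+.078*Z,R)); print(s["joints"].round(2))
im=[optics.get_image(n)["pixels"] for n in("scene","top")]
m=np.hstack([cv2.resize(im[0][80:200,130:250],(400,400),interpolation=2),cv2.resize(im[1][155:275,325:445],(400,400),interpolation=2)]); cv2.imwrite("pics/pl.png",m)
E
```

```text
time: 17.9
ee_pos: [0.5278, -0.1142, 0.1137]
orientation: [-0.001, 0.052, 0.999, 0.001]
force: [-1.1, -0.9, -1.5]
width: 0.0455
grasp_force: 20.0
1 x d [-0.0003, -0.0008, 0.0037] w [0.001, -0.0019, 0.0025]
   path [[0.528, -0.114, 0.114], [0.528, -0.115, 0.11]]
[ 0.88  0.6  -0.93  1.91  0.6   0.93  1.13]
```

View pics/pl.png

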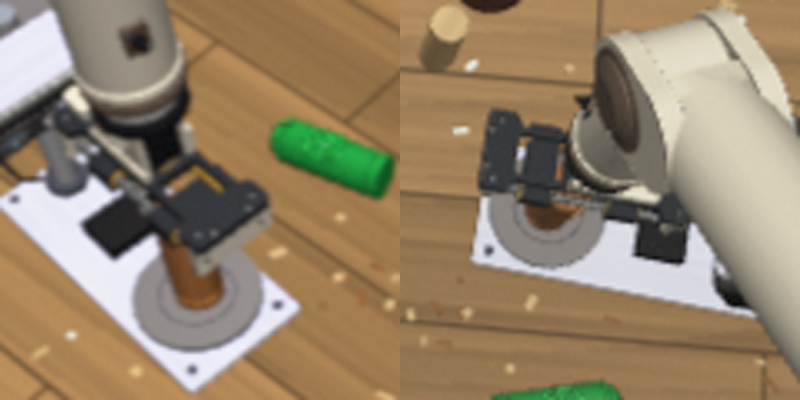

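The pillar hangs about 4 mm above the stage: foot at scene mosaic (195,290), ring centre about (196,293). The hand is clear of the head. Lower gently.

```bash

python3 -m crank '[{"dx":0,"dy":-0.0005,"dz":0.0025,"wx":0.0005,"wy":-0.001,"wz":0.001,"jaw":0.8},{"dx":0,"dy":0,"dz":0,"wx":0,"wy":0,"wz":0,"jaw":0.8}]' | sed -n 2,4p
python3 -m crank '[{"dx":0,"dy":0,"dz":0.0008,"wx":0,"wy":0,"wz":0,"jaw":0.8},{"dx":0,"dy":0,"dz":0,"wx":0,"wy":0,"wz":0,"jaw":0.8}]' | sed -n 2,4p
```

```text
ee_pos: [0.5287, -0.1154, 0.1126]
orientation: [0.001, 0.053, 0.999, -0.0]
force: [0.4, 0.2, -1.0]
ee_pos: [0.5287, -0.1153, 0.1118]
orientation: [0.001, 0.053, 0.999, -0.0]
force: [-0.1, 0.0, -0.5]
```

```bash

python3 -m crank '[{"dx":0,"dy":0,"dz":0.0006,"wx":0,"wy":0,"wz":0,"jaw":0.8},{"dx":0,"dy":0,"dz":0,"wx":0,"wy":0,"wz":0,"jaw":0.8}]' | sed -n 2,4p
python3 - <<'E'
from k import *
T0,s=now(); y=-sx; R=M3(np.cross(y,-Z),y,-Z); rows(T0,T(st+.078*Z,R))
E
```

```text
ee_pos: [0.5286, -0.1153, 0.1111]
orientation: [0.001, 0.053, 0.999, -0.0]
force: [0.5, -0.1, -1.7]
1 x d [0.0007, 0.0003, 0.0011] w [-0.0003, 0.0013, 0.0009]
   path [[0.529, -0.115, 0.111], [0.528, -0.115, 0.11]]
```

```bash

python3 -m crank '[{"dx":0.0004,"dy":0,"dz":0.0006,"wx":0,"wy":0.001,"wz":0.001,"jaw":0.8},{"dx":0,"dy":0,"dz":0,"wx":0,"wy":0,"wz":0,"jaw":0.8}]' | sed -n 2,4p
```

```text
ee_pos: [0.5282, -0.1153, 0.1104]
orientation: [0.0, 0.053, 0.999, -0.0]
force: [-0.0, 0.0, -0.9]
```

```bash

python3 -m crank '[{"dx":0,"dy":0,"dz":0.0006,"wx":0,"wy":0,"wz":0,"jaw":0.8},{"dx":0,"dy":0,"dz":0,"wx":0,"wy":0,"wz":0,"jaw":0.8}]' | sed -n 2,4p
```

```text
ee_pos: [0.5284, -0.1152, 0.11]
orientation: [0.0, 0.053, 0.999, -0.0]
force: [-0.1, -0.1, -0.3]
```

```bash

python3 -m crank '[{"dx":0,"dy":0,"dz":0.0005,"wx":0,"wy":0,"wz":0,"jaw":0.8},{"dx":0,"dy":0,"dz":0,"wx":0,"wy":0,"wz":0,"jaw":0.8}]' | sed -n 2,4p
python3 -m crank '[{"dx":0,"dy":0,"dz":0,"wx":0,"wy":0,"wz":0,"jaw":0.4},{"dx":0,"dy":0,"dz":0,"wx":0,"wy":0,"wz":0,"jaw":0},{"dx":0,"dy":0,"dz":0,"wx":0,"wy":0,"wz":0,"jaw":0},{"dx":0,"dy":0,"dz":0,"wx":0,"wy":0,"wz":0,"jaw":0},{"dx":0,"dy":0,"dz":0,"wx":0,"wy":0,"wz":0,"jaw":0}]'
python3 -m crank '[{"dx":0,"dy":0,"dz":-0.03,"wx":0,"wy":0,"wz":0,"jaw":0},{"dx":0,"dy":0,"dz":-0.05,"wx":0,"wy":0,"wz":0,"jaw":0},{"dx":0,"dy":0,"dz":-0.06,"wx":0,"wy":0,"wz":0,"jaw":0},{"dx":0,"dy":0,"dz":-0.06,"wx":0,"wy":0,"wz":0,"jaw":0},{"dx":0,"dy":0,"dz":-0.06,"wx":0,"wy":0,"wz":0,"jaw":0}]'
python3 - <<'E'
from k import *
T0,s=now(); A=T0.copy(); A[:3,3]=[.42,.25,.38]; A[:3,:3]=(Ro.from_euler("z",.7)*Ro.from_matrix(T0[:3,:3])).as_matrix(); rows(T0,A)
E
```

```text
ee_pos: [0.5286, -0.1153, 0.1099]
orientation: [0.0, 0.053, 0.999, -0.0]
force: [-0.8, -0.3, 5.0]
time: 20.12
ee_pos: [0.5282, -0.1152, 0.1093]
orientation: [0.0, 0.053, 0.999, -0.0]
force: [0.1, -0.1, -0.0]
width: 0.0898
grasp_force: 0.0
time: 20.75
ee_pos: [0.5279, -0.1151, 0.3714]
orientation: [0.0, 0.053, 0.999, -0.0]
force: [0.8, -0.6, -0.7]
width: 0.0921
grasp_force: 0.0
7 x d [0.0052, 0.0552, -0.0013] w [-0.0001, -0.0001, -0.1]
   path [[0.528, -0.115, 0.371], [0.529, -0.06, 0.373], [0.524, -0.004, 0.374], [0.513, 0.05, 0.375], [0.498, 0.103, 0.376], [0.477, 0.155, 0.378], [0.451, 0.204, 0.379], [0.42, 0.25, 0.38]]
```

```bash

python3 -m crank '[{"dx":0.005,"dy":0.055,"dz":-0.001,"wx":0,"wy":0,"wz":-0.1,"jaw":0},{"dx":0.005,"dy":0.055,"dz":-0.001,"wx":0,"wy":0,"wz":-0.1,"jaw":0},{"dx":0.005,"dy":0.055,"dz":-0.001,"wx":0,"wy":0,"wz":-0.1,"jaw":0},{"dx":0.005,"dy":0.055,"dz":-0.001,"wx":0,"wy":0,"wz":-0.1,"jaw":0},{"dx":0.005,"dy":0.055,"dz":-0.001,"wx":0,"wy":0,"wz":-0.1,"jaw":0}]' | sed -n 2,4p
python3 -m crank '[{"dx":0.005,"dy":0.055,"dz":-0.001,"wx":0,"wy":0,"wz":-0.1,"jaw":0},{"dx":0.005,"dy":0.055,"dz":-0.001,"wx":0,"wy":0,"wz":-0.1,"jaw":0},{"dx":0.005,"dy":0.055,"dz":-0.001,"wx":0,"wy":0,"wz":0,"jaw":0},{"dx":0,"dy":0,"dz":0,"wx":0,"wy":0,"wz":0,"jaw":0}]' | sed -n 2,4p
python3 - <<'E'
from bench import optics; from u import *; import pickle
d={n:optics.get_image(n) for n in("scene","top")}; pickle.dump(d,open("im2.pkl","wb"))
m=np.hstack([cv2.resize(d["scene"]["pixels"][110:200,140:240],(400,360),interpolation=2),cv2.resize(d["top"]["pixels"][175:265,325:425],(400,360),interpolation=2)]); cv2.imwrite("pics/fin.png",m)
E
```

```text
ee_pos: [0.4774, 0.1553, 0.3744]
orientation: [0.0, -0.197, 0.98, -0.0]
force: [1.3, -0.5, 0.1]
ee_pos: [0.3829, 0.2956, 0.3779]
orientation: [0.001, -0.297, 0.955, -0.0]
force: [0.6, -1.0, 0.5]
```

View pics/fin.png

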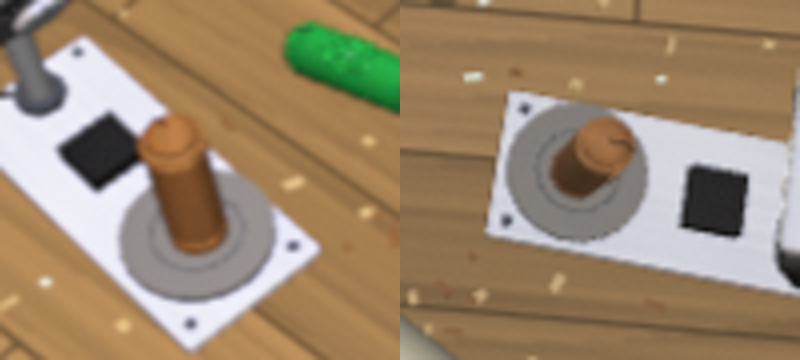

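```bash
python3 - <<'E'
import pickle; from u import *; import k
d=pickle.load(open("im2.pkl","rb"))
t=np.linspace(0,2*np.pi,90)
for n,c0,se in(("scene",(189,150),(189.03,168.53)),("top",(372,212),(368.81,217.66))):
    i=d[n]; h=cv2.cvtColor(i["pixels"],cv2.COLOR_BGR2HSV).astype(int); m=((h[...,0]<16)&(h[...,1]>110)&(h[...,2]>40)).astype(np.uint8)
    m[:, :]*=(np.hypot(*(np.mgrid[:420,:560]-np.array([c0[1],c0[0]])[:,None,None]))<32).astype(np.uint8)
    m=cv2.morphologyEx(m,cv2.MORPH_OPEN,np.ones((3,3))); b,ce,s=blob(m,c0)
    c=cast(i,se,.032)[0]  # stage centre as this camera sees it
    def pil(cx): 
        pts=[]
        for z,r in((.032,.023),(.142,.023),(.150,.018),(.157,.012)): pts.append(np.c_[cx[0]+r*np.cos(t),cx[1]+r*np.sin(t),0*t+z])
        return cv2.projectPoints(np.vstack(pts),i["rvec"],np.asarray(i["tvec"],float),i["mtx"],None)[0].reshape(-1,2)
    hu=cv2.convexHull(pil(c).astype(np.float32)); M=cv2.moments(hu); pc=np.array([M["m10"]/M["m00"],M["m01"]/M["m00"]])
    print(n,"stage",c.round(4),"mask",s,ce.round(1),"pred box",hu.reshape(-1,2).min(0).round(1),hu.reshape(-1,2).max(0).round(1),pc.round(1),"area",M["m00"])
    mid=(.09); print("  offset world",(cast(i,ce,mid)-cast(i,pc,mid))[0].round(4), "along sx",((cast(i,ce,mid)-cast(i,pc,mid))[0]@k.sx).round(4))
E
```

```text
scene stage [ 0.5296 -0.1146  0.032 ] mask [174 138  22  35 476] [185.6 154.8] pred box [173.7 139. ] [196.7 174.9] [185.3 156.8] area 546.0304601835087
  offset world [-0.0053 -0.0044 -0.    ] along sx 0.005
top stage [ 0.5271 -0.1149  0.032 ] mask [364 205  19  19 254] [373.  213.9] pred box [362.  203.6] [383.6 224.4] [372.8 214. ] area 298.9191829911433
  offset world [ 0.0003 -0.0005  0.    ] along sx 0.0005
```

The picture shows the pillar upright, with its foot in the ring: foot at scene mosaic (203,245), ring centre (196,233). The dome line points to the head. The top view puts it within 1 mm of centre. The rosette is hidden on the head side, as wanted. Hand in.

```bash
python3 -c "
from bench import job; print(job.finish_job())"
```

```text
the job is handed in; nothing more can be done
None
```

I handed the job in at about 22 s: the pillar stands released on its foot in the ring, about 1 mm off centre from the top camera and 3–5 mm from the less certain scene camera, with its rosette towards the scanner head; nothing else was touched, though I didn't re-measure the bystanders.

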